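Set out a drawer front between the wedging cleats

TASK

Slide the light wooden drawer front flat along the bench, without lifting or tipping it, until it lies exactly midway between the two dark screwed-down cleats, its long edges parallel to them and its middle on the white lines that mark the middle of each cleat. The tin of screws is in the way: keep it upright and stand it just off either end (short edge) of the drawer front, about 25 mm clear of it and in line with its lengthwise middle. Leave everything else on the bench where it is.

Things in the scene. Friction and masses are not known exactly. Their poses are not given: they have to be found in the camera images.
- midpoint (a point): bench point midway between the two dark cleats (fixed). x: from the nearer to the farther cleat; y: along the cleats, to the robot's left; z up. Each cleat is 35 mm thick (x), 90 mm long (y), 30 mm high, centred on y = 0 (white lines on top and inner face); inner faces at x = -100 and +100 mm, so 45 mm stay free on either side of the placed drawer front, whose centre belongs above this point
- front_center (a point): centre (12 mm up) of the loose light beech drawer front: flat slab 110 mm along its x, 160 mm along its y, 20 mm thick with upright edges, plus a 78 x 128 mm field raised 4 mm on top. 0.2 to 0.42 kg, slides on the bench, too wide to grip across. The same when turned end for end. Starts off one end of the cleats, left or right, up to 0.7 rad askew
- tin_center (a point): centre (half-way up) of the loose open round screw tin, whitish, 67 mm diameter, 48 mm high, about 0.22 kg, z up; heading does not matter. Starts standing between the cleats
- tape_roll: roll of pale green masking tape lying flat, 105 mm outer diameter, 24 mm high; origin at the centre of its underside. It starts off the other end of the cleats from the drawer front and stays where it is
- shop_mug: white mug, about 92 x 127 mm with its handle, 95 mm high; origin under its middle; stays where it is
- wood_block_3: light wooden offcut block, 82 x 75 mm, 38 mm high, behind the cleats; origin under its middle; stays where it is
- wood_block_1: light wooden offcut block, 68 x 94 mm, 38 mm high, behind and to the right of the cleats; origin under its middle; stays where it is
- trigger_clamp: small black trigger clamp lying at the robot's left, 266 x 147 mm, 26 mm high; origin under its middle; stays where it is
Not all that is in view belongs to the job. Leave any pink or turquoise look-alike of the part that bears tin_center alone.

How it is judged:
At the end, for the whole second after the job is handed in: Drawer front flat, still, centred within 7 mm (along and across) midway between the cleats, within 0.07 rad of parallel, either way round. Tin upright, still, 10 to 40 mm off either short edge (centres 123.5 to 153.5 mm apart), within 15 mm of the front's lengthwise middle line (x of front_center in the frame of midpoint between -0.007 and 0.007 m and y of front_center in the frame of midpoint between -0.007 and 0.007 m and angle between the x axis of front_center and the x axis of midpoint, either way round below 0.07 rad and height (world z) of front_center below 0.016 m and x of tin_center in the frame of front_center between -0.015 and 0.015 m and (y of tin_center in the frame of front_center between 0.1235 and 0.1535 m or y of tin_center in the frame of front_center between -0.1535 and -0.1235 m) and angle between tin_center's own z axis and vertical below 0.1 rad and height (world z) of tin_center below 0.03 m and linear speed of each of drawer_front, screw_tin below 0.02 m/s); the robot touches nothing.
It fails at once if the drawer front is lifted or tipped (height (world z) of front_center above 0.027 m or angle between front_center's own z axis and vertical above 0.2 rad).
It fails at once if the tin is tipped (angle between tin_center's own z axis and vertical above 0.4 rad).
It fails at once if a bystander is disturbed (shifted more than 20 mm) (distance of any of tape_roll, shop_mug, wood_block_3, wood_block_1, trigger_clamp from where it was at the start of the episode above 0.02 m).
It also fails if it takes over 72 s, if anything falls off the work surface, if the arm or the gripper's body presses on something with over 40 N, if the wrist force passes 120 N, or if a joint passes its speed limit or range.

ROBOT

A 7-joint arm with a two-finger parallel gripper is mounted at the origin on a cart in front of the work surface, level with it; the furniture and walls round the work are solid. World frame = base frame: x ahead of the robot, y to its left, z up, the work surface at z = 0. Lengths are in m, angles in rad, forces in N, time in s.
With the tool pointing down it reaches from about 0.35 to 0.9 m from the base axis. Payload 8.1 kg.
Tool frame: the origin (TCP) lies at the centre of the arm's flange, where the gripper is bolted on; the fingertips stand 173 mm ahead of it and the grasp point (between the pads) lies 155 mm ahead of it; z points along the fingers, y is the line along which they close (so a half turn about z gives the same grasp; the last joint's range is limited). The gripper opens to 85 mm and grips with 20 to 120 N. Pads are 22 mm wide; open, the fingers measure 114 mm over their backs; the gripper's body (76 mm by 85 mm) begins 54 mm behind the grasp point. The pads swing forward as they close: fully open they stand 13 mm farther back than shut.
Start: joints at [-1.364, 0.434, 0.025, 1.573, -0.012, 1.134, -0.075], TCP at [0.191, 0.595, 0.405] pointing down, gripper open.
Joint ranges: [-2.62, 2.62], [-0.44, 2.09], [-1.27, 1.32], [0.08, 2.57], [-1.32, 4.46], [0.12, 2], [-2.74, 2.74]. Speed limits (rad/s): [2.22, 2.22, 3.01, 3.01, 3.14, 3.14, 3.14].

INTERFACE

Orientations are given as a unit quaternion [x, y, z, w].
In Python, from plant import robot gives the robot as it stands.
- The arm moves only by the tool jog_arm, never from a script. Its argument "commands" is a list that holds one entry, the list of rows, each a list of 5 numbers: the shift along the tool's x, y, z in units of 0.06 m (1.0 is 0.06 m), then the turn about the tool's z in units of 0.15 rad (1.0 is 0.15 rad), then the closure in counts, from 0 (fully open) to 255 (shut). A call has 1 to 8 rows; each row shifts and turns the commanded pose from where the row before left it, along the tool's axes as they then stand; what a row does not reach is not made up. A row lasts 1/8 s, in which the tool goes at most 62.5 mm and 10.7 degrees, less where a joint would pass 70% of its speed; a pose out of reach is approached as far as the arm can. A call with a number of a shift or a turn outside -1 to 1 is refused whole. A call with a gripper value outside its range is refused whole. The fingers move at their own pace and stop on an object; the grip force is fixed at half the most. Time passes only in rows, so rows that do not move let the fingers close. It gives the time, the measured TCP pose, the force, the opening and the grip force at its end, in the units of the state.
- robot.get_obs(): the state, without advancing time (a new reading comes with each control period).
- robot.snapshot(name): name is "side" or "top" or "wrist"; returns a dict with "img" (400x640x3 uint8, blue, green, red), "intrinsics" (3x3 intrinsics, pixels), "rvec" (rotation vector, rad) and "tvec" (3), from world to camera coordinates, as OpenCV has them. Camera axes: x right, y down, z forward; pixel columns grow to the right and rows downward; lengths in m; the calibration is good to about 2 mm. A picture is of the moment at which its call begins. There is no depth.
- robot.finish_job(): hands the job in; it is judged then, once.
The state is a dict: "t": time; "joint_positions": joint angles; "joint_vel": joint speeds; "joint_efforts": joint torques, N m; "position": TCP position; "eef_rot": TCP orientation; "ft_force": force on the tool from outside, world axes, zero at the start; "torque": the same for the moment, N m; "opening": opening from 0.0 (shut) to 1.0 (fully open); "finger_force": force on a finger pad.
Only numpy, scipy, OpenCV 4.12 (cv2) and the standard library are available. Lean on these libraries where they do the work, as an engineer would, in place of code of your own. Each camera call takes 0.05 s, during which the arm holds its last target. There are 200 camera calls.

## Working session

There is one attempt and no reset: what is moved stays moved. The work goes in short steps, Python scripts to look and compute and a tool call to move; the robot and the scene stay as the last step left them, time stands still between calls to the robot, and variables do not carry over. Pictures are saved under pics/ and viewed, at most 10 in all, crops included, and the job is handed in when it is done.

Besides the shell and the picture viewer there is one more tool, called after ">>>" as name(argument=value, ...) on one line, values as JSON. jog_arm: Moves the arm, as the interface text tells. Shifts and turns lie within -1 to 1; 1 stands for 0.06 m of shift or 0.15 rad of turn. Its arguments: {"type":"object","properties":{"commands":{"type":"array","items":{"type":"array","items":{"type":"array","items":{"type":"number"}}}}},"required":["commands"]}

```bash
mkdir -p pics; cat > h.py <<'E'
import numpy as np, cv2
from plant import robot
from scipy.spatial.transform import Rotation as R
def snap(n,f=None):
    s=robot.snapshot(n)
    if f: cv2.imwrite('pics/'+f,s['img'])
    return s
def ray(s,px,z):
    K=np.array(s['intrinsics']);Rm=cv2.Rodrigues(np.array(s['rvec'],float))[0];t=np.array(s['tvec'],float).ravel()
    c=-Rm.T@t; px=np.atleast_2d(px).astype(float)
    d=np.c_[px,np.ones(len(px))]@np.linalg.inv(K).T@Rm
    return c+d*((z-c[2])/d[:,2])[:,None]
def proj(s,p):
    return cv2.projectPoints(np.atleast_2d(p).astype(float),np.array(s['rvec'],float),np.array(s['tvec'],float),np.array(s['intrinsics'],float),None)[0].reshape(-1,2)
E
python3 - <<'E'
from h import *
s=snap('top','top1.png');s2=snap('side','side1.png')
print(robot.get_obs())
for k in (s,s2):
    Rm=cv2.Rodrigues(np.array(k['rvec'],float))[0];print(-Rm.T@np.array(k['tvec']).ravel())
E
```

```text
{'t': 0.1, 'joint_positions': array([-1.3635935 ,  0.43513523,  0.02497814,  1.57401005, -0.01161233,
        1.13401297, -0.0751214 ]), 'joint_vel': array([-0.00086618, -0.00171944,  0.00173257, -0.00042862,  0.0007455 ,
       -0.0003279 ,  0.00025955]), 'joint_efforts': array([ 3.05935646e-03, -6.71753740e+01,  1.02795683e+00, -3.16901457e+01,
        1.58237759e-02,  7.19696400e-03, -3.03755553e-05]), 'position': array([0.19050829, 0.59503214, 0.40401403]), 'eef_rot': array([ 1.54332160e-01,  9.88018765e-01, -7.08448267e-04, -5.01005640e-05]), 'ft_force': array([-0.23012738,  0.48848857, -0.69106588]), 'torque': array([-0.0195541 , -0.01848419, -0.02284239]), 'finger_force': 0.0, 'opening': 1.00279073528741}
[0.33836679 0.12159336 1.37479148]
[ 0.38267225 -0.93537937  0.63136943]
```

View pics/top1.png

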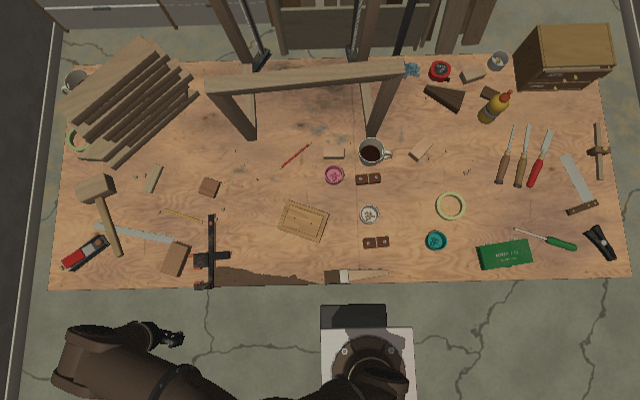

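View pics/side1.png

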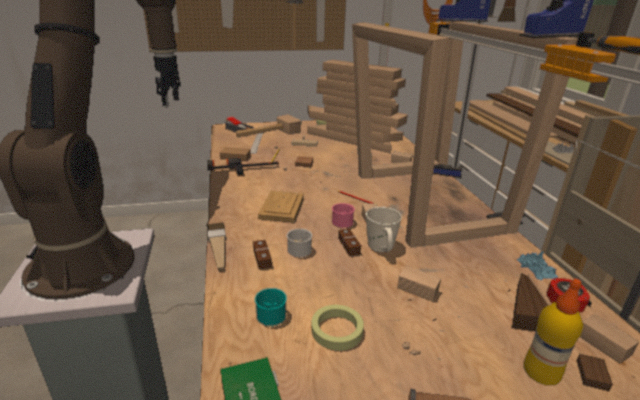

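The top view shows three tins: whitish at (369,214) between the cleats, pink at (334,175) and turquoise at (436,240). The whitish one is the target. The drawer front is at (303,221), the cleats at (368,179) and (376,242), and the tape at (450,206). I'll measure these now.

```bash
python3 - <<'E'
from h import *
s=snap('top'); im=s['img']
g=cv2.resize(im[160:280,250:480],None,fx=3.4,fy=3.4,interpolation=cv2.INTER_CUBIC)
cv2.imwrite('pics/crop1.png',g)
h=cv2.cvtColor(im,cv2.COLOR_BGR2HSV)
m=((h[...,2]<100)).astype(np.uint8)
for (x0,y0,x1,y1) in [(352,170,386,190),(360,232,394,252)]:
    ys,xs=np.nonzero(m[y0:y1,x0:x1]); p=np.c_[xs+x0,ys+y0]; r=cv2.minAreaRect(p.astype(np.float32)); print('cleat',r,ray(s,r[0],.03),len(p))
m=((h[...,1]<60)&(h[...,2]>110)).astype(np.uint8)
ys,xs=np.nonzero(m[200:230,355:385]); p=np.c_[xs+355,ys+200]; r=cv2.minEnclosingCircle(p.astype(np.float32));print('tin',r,ray(s,r[0],.045))
sub=h[195:248,272:335]
print('front',ray(s,(303,221),.022),'tape',ray(s,(450,206),.02), 'mug',ray(s,(371,152),.05))
E
```

```text
cleat ((367.6138610839844, 178.6385955810547), (10.149378776550293, 25.373449325561523), 84.2894058227539) [[ 0.67136188 -0.02643178  0.03      ]] 230
cleat ((375.5472106933594, 241.99554443359375), (10.144573211669922, 25.74066925048828), 84.5596694946289) [[ 0.44111718 -0.04382124  0.03      ]] 229
tin ((368.8575439453125, 213.62290954589844), 9.446529388427734) [[ 0.54036365 -0.02335405  0.045     ]]
front [[0.52314679 0.21136519 0.022     ]] tape [[ 0.56442884 -0.31910958  0.02      ]] mug [[ 0.76568679 -0.04106744  0.05      ]]
```

View pics/crop1.png

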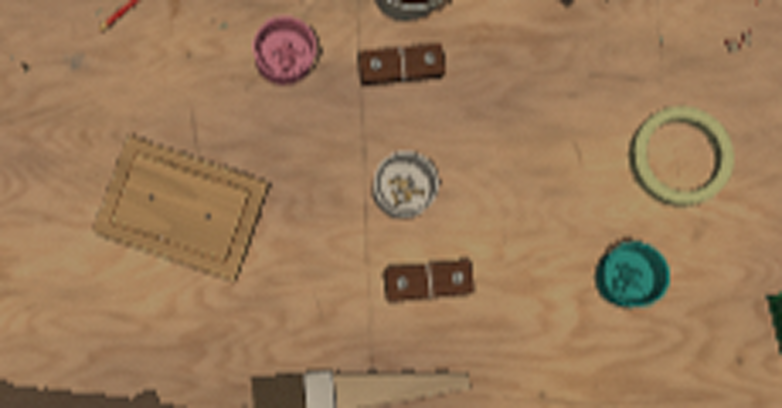

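The crop confirms it: whitish tin with screws between the cleats, at crop pixel (405,185), and the front askew on the left. The cleat spacing comes out at 0.231 m against 0.235 m given, so the measurement holds. Next I write a row helper.

```bash
cat >> h.py <<'E'
def pose():
    o=robot.get_obs(); y=R.from_quat(o['eef_rot']).as_matrix()[:,1]
    return np.array(o['position']),np.arctan2(y[1],y[0]),o
def rows(p,a,p2,a2,n):
    """rows to go from p, tool-y angle a, to p2, a2 (tool straight down)"""
    p=np.array(p,float);d=(np.array(p2)-p)/n
    da=(a2-a+np.pi)%(2*np.pi)-np.pi; out=[]
    for i in range(n):
        ai=a+da*i/n; y=np.array([np.cos(ai),np.sin(ai),0]); x=np.array([-y[1],y[0],0])
        out.append([round(float(v),2) for v in (d@x/.06,d@y/.06,-d[2]/.06,-da/n/.15)])
    return out
E
python3 - <<'E'
from h import *
p,a,o=pose();print(p,a)
for r in rows(p,a,[.53,-.024,.36],.075,16):print(r)
E
```

```text
[0.19051456 0.59508766 0.40409764] 1.260984082826213
[-0.53, -0.51, 0.05, 0.49]
[-0.57, -0.47, 0.05, 0.49]
[-0.6, -0.42, 0.05, 0.49]
[-0.63, -0.38, 0.05, 0.49]
[-0.66, -0.33, 0.05, 0.49]
[-0.68, -0.28, 0.05, 0.49]
[-0.7, -0.23, 0.05, 0.49]
[-0.71, -0.18, 0.05, 0.49]
[-0.73, -0.12, 0.05, 0.49]
[-0.73, -0.07, 0.05, 0.49]
[-0.74, -0.01, 0.05, 0.49]
[-0.73, 0.04, 0.05, 0.49]
[-0.73, 0.1, 0.05, 0.49]
[-0.72, 0.15, 0.05, 0.49]
[-0.71, 0.2, 0.05, 0.49]
[-0.69, 0.25, 0.05, 0.49]
```

>>> jog_arm(commands=[[[-0.53, -0.51, 0.05, 0.49, 0], [-0.57, -0.47, 0.05, 0.49, 0], [-0.6, -0.42, 0.05, 0.49, 0], [-0.63, -0.38, 0.05, 0.49, 0], [-0.66, -0.33, 0.05, 0.49, 0], [-0.68, -0.28, 0.05, 0.49, 0], [-0.7, -0.23, 0.05, 0.49, 0], [-0.71, -0.18, 0.05, 0.49, 0]]])

```text
t: 1.15
position: [0.3603, 0.2839, 0.3806]
eef_rot: [0.435, 0.9, 0.0, -0.0]
ft_force: [1.1, 0.8, 0.6]
opening: 0.998
finger_force: 0.0
```

>>> jog_arm(commands=[[[-0.73, -0.12, 0.05, 0.49, 0], [-0.73, -0.07, 0.05, 0.49, 0], [-0.74, -0.01, 0.05, 0.49, 0], [-0.73, 0.04, 0.05, 0.49, 0], [-0.73, 0.1, 0.05, 0.49, 0], [-0.72, 0.15, 0.05, 0.49, 0], [-0.71, 0.2, 0.05, 0.49, 0], [-0.69, 0.25, 0.05, 0.49, 0]]])

```text
t: 2.15
position: [0.5325, -0.0243, 0.3565]
eef_rot: [0.677, 0.736, 0.0, -0.0]
ft_force: [0.7, 0.6, 0.2]
opening: 1.0
finger_force: 0.0
```

```bash
python3 - <<'E'
from h import *
s=snap('wrist','w1.png');p,a,o=pose();print(p,a,o['t'],o['joint_positions'])
k=s;Rm=cv2.Rodrigues(np.array(k['rvec'],float))[0];print(-Rm.T@np.array(k['tvec']).ravel())
E
```

```text
[ 0.53419127 -0.02984536  0.35673472] 0.07379687452574732 2.2 [-0.45515797  0.36020757  0.54306947  1.8889461  -0.22153498  0.94986678
  0.26264952]
[0.52738219 0.04039462 0.32513076]
```

View pics/w1.png

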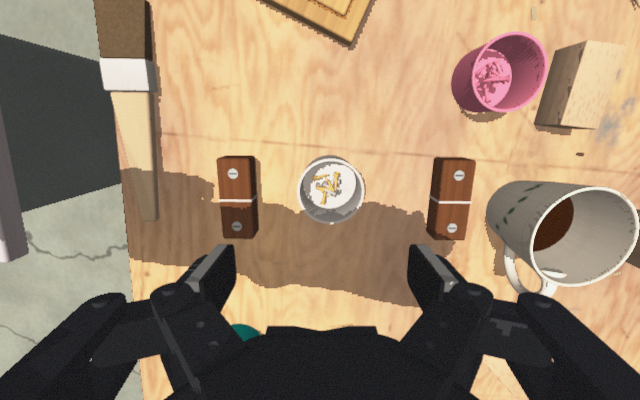

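The wrist view shows the whitish tin at (331,190), with a cleat at (238,197) and another at (451,198). The drawer front's lower corner is at (352,46).

```bash
python3 - <<'E'
from h import *
s=snap('wrist');im=s['img'];h=cv2.cvtColor(im,cv2.COLOR_BGR2HSV)
C=[]
for (x0,x1) in [(212,264),(424,480)]:
    sub=im[150:246,x0:x1].astype(int); hh=h[150:246,x0:x1]
    m=((hh[...,0]<14)|(hh[...,0]>170))&(hh[...,1]>95)&(hh[...,2]<140)
    m=cv2.morphologyEx(m.astype(np.uint8),cv2.MORPH_CLOSE,np.ones((7,7)))
    c=max(cv2.findContours(m,0,2)[0],key=cv2.contourArea)
    r=cv2.minAreaRect(c+np.array([x0,150])); b=cv2.boxPoints(r); w=ray(s,b,.03); 
    print(r,w.mean(0)[:2],[np.linalg.norm(w[i]-w[i-1]).round(4) for i in range(2)],m.sum()); C.append(w.mean(0)[:2])
d=C[1]-C[0];print('mid',(C[0]+C[1])/2,np.linalg.norm(d),np.arctan2(d[1],d[0]))
# white line pixels
m=((h[...,1]<60)&(h[...,2]>150))[192:210]
for x0,x1 in [(218,258),(432,474)]:
    ys,xs=np.nonzero(m[:,x0:x1]);print('line',len(xs),ray(s,(xs.mean()+x0,ys.mean()+192),.03))
g=cv2.Canny(cv2.medianBlur(cv2.cvtColor(im,6),3),60,150)
c=cv2.HoughCircles(cv2.medianBlur(cv2.cvtColor(im,6),3)[140:240,280:385],cv2.HOUGH_GRADIENT,1,20,param1=100,param2=15,minRadius=24,maxRadius=42)
for q in c[0][:4]:print('tin',q+[280,140,0],ray(s,q[:2]+[280,140],.048),ray(s,q[:2]+[280,140],0))
m=((h[...,1]<50)&(h[...,2]>90)).astype(np.uint8)
E
```

```text
((234.3663787841797, 191.11744689941406), (84.97166442871094, 41.36863708496094), 86.26860046386719) [ 0.44450081 -0.0428086 ] [np.float64(0.0923), np.float64(0.0422)] 3001
((446.1125793457031, 197.17445373535156), (42.515625, 100.74942016601562), 7.765166282653809) [ 0.66905848 -0.03382007] [np.float64(0.0484), np.float64(0.1094)] 3608
mid [ 0.55677965 -0.03831433] 0.22473749370879598 0.040006352751115144
line 64 [[ 0.44297214 -0.04480457  0.03      ]]
line 82 [[ 0.67727121 -0.02737111  0.03      ]]
tin [329.5        182.5         31.89999962] [[ 0.542936   -0.02081604  0.048     ]] [[ 0.54522483 -0.03045098  0.        ]]
```

```bash
python3 - <<'E'
from h import *
s=snap('wrist');im=s['img'];h=cv2.cvtColor(im,cv2.COLOR_BGR2HSV)
for T in (45,60,75):
    m=(h[140:240,285:380,1]<T).astype(np.uint8);m=cv2.morphologyEx(m,cv2.MORPH_OPEN,np.ones((3,3)))
    c=max(cv2.findContours(m,0,2)[0],key=cv2.contourArea)
    print(T,cv2.boundingRect(c+np.array([285,140])),cv2.minEnclosingCircle(c+np.array([285,140])))
    q=(c+np.array([285,140])).reshape(-1,2); low=q[q[:,1]>195]
    # circle through lower arc = rim
    A=np.c_[2*low,np.ones(len(low))];x=np.linalg.lstsq(A,(low**2).sum(1),rcond=None)[0];print(x[:2],np.sqrt(x[2]+x[0]**2+x[1]**2),ray(s,x[:2],.048))
p,a,o=pose();print(p,a)
E
```

```text
45 (296, 152, 68, 67) ((329.4755859375, 185.4202880859375), 34.041954040527344)
[329.40469052 184.57914656] 34.006212288146436 [[ 0.54156731 -0.02051441  0.048     ]]
60 (296, 152, 68, 68) ((329.4296569824219, 185.3470916748047), 34.39615249633789)
[329.36133014 184.96726713] 34.078823020671834 [[ 0.54155751 -0.02090668  0.048     ]]
75 (296, 151, 68, 69) ((329.39959716796875, 185.39468383789062), 34.6750373840332)
[329.31243092 184.92830532] 34.437224521447995 [[ 0.54150615 -0.02087129  0.048     ]]
[ 0.53241507 -0.02541021  0.35642803] 0.08058851902499461
```

```bash
python3 - <<'E'
from h import *
p,a,o=pose();print(p,a)
for r in rows([.53,-.024,.36],.075,[.5415,-.0215,.28],.075,3)[:1]:print(r)
E
```

```text
[ 0.53241507 -0.02541021  0.35642803] 0.08058851902499461
[0.01, 0.06, 0.44, -0.0]
```

>>> jog_arm(commands=[[[0.02, 0.19, 0, 0, 0], [0, 0, 0.5, 0, 0], [0, 0, 0.6, 0, 0], [0, 0, 0.6, 0, 0], [0, 0, 0.3, 0, 0], [0, 0, 0, 0, 0], [0, 0, 0, 0, 0]]])

```text
t: 3.18
position: [0.5438, -0.0202, 0.2374]
eef_rot: [0.676, 0.737, 0.001, 0.0]
ft_force: [0.7, 0.7, 0.6]
opening: 1.001
finger_force: 0.0
```

```bash
python3 - <<'E'
from h import *
p,a,o=pose();print(p,a)
E
```

```text
[ 0.54380967 -0.02020488  0.23744149] 0.08631490720891416
```

>>> jog_arm(commands=[[[0, 0, 0.3, 0, 0], [0, 0, 0.3, 0, 0], [0, 0, 0.25, 0, 0], [0, 0, 0, 0, 0], [0, 0, 0, 0, 255], [0, 0, 0, 0, 255], [0, 0, 0, 0, 255], [0, 0, 0, 0, 255]]])

```text
t: 4.18
position: [0.5431, -0.0212, 0.1864]
eef_rot: [0.677, 0.736, 0.0, 0.0]
ft_force: [-2.7, -0.8, 5.4]
opening: 0.758
finger_force: 66.7
```

>>> jog_arm(commands=[[[0, 0, 0, 0, 255], [0, 0, 0, 0, 255], [0, 0, 0, 0, 255]]])

```text
t: 4.55
position: [0.5431, -0.0212, 0.1864]
eef_rot: [0.677, 0.736, 0.0, 0.0]
ft_force: [-2.3, 0.2, 6.1]
opening: 0.757
finger_force: 66.7
```

```bash
python3 - <<'E'
from h import *
p,a,o=pose();print(p,a,o['opening'],o['finger_force'])
s=snap('wrist','w2.png')
m=np.array([.5601,-.0361]);t=.0743;g=m-.1385*np.array([-np.sin(t),np.cos(t)]);print(g,g-p[:2])
q=[p[0],p[1],p[2]+.03]
print(rows(q,a,[g[0],g[1],q[2]],.0743,3))
E
```

```text
[ 0.54312657 -0.02119934  0.18639525] 0.08453588035056271 0.7573322919482253 66.66115534259006
[ 0.57038108 -0.17421788] [ 0.02725452 -0.15301855]
[[-0.86, 0.08, -0.0, 0.02], [-0.86, 0.08, -0.0, 0.02], [-0.86, 0.08, -0.0, 0.02]]
```

View pics/w2.png

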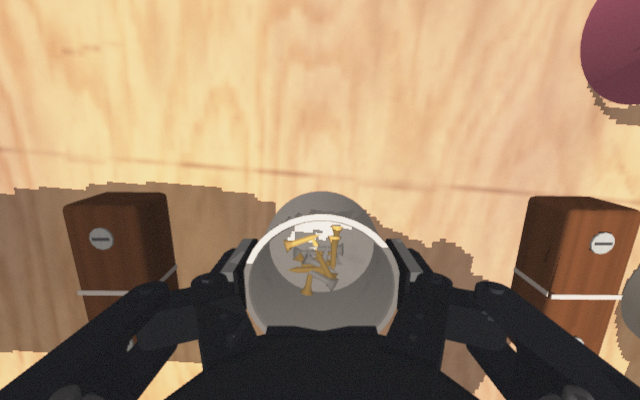

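The tin is held between the pads, rim at about (322,270), clear of both cleats.

>>> jog_arm(commands=[[[0, 0, -0.4, 0, 255], [-0.6, 0.06, 0, 0.07, 255], [-0.75, 0.06, 0, 0, 255], [-0.75, 0.06, 0, 0, 255], [-0.48, 0.06, 0, 0, 255], [0, 0, 0, 0, 255], [0, 0, 0, 0, 255]]])

```text
t: 5.48
position: [0.5694, -0.1735, 0.2096]
eef_rot: [0.68, 0.733, 0.0, -0.0]
ft_force: [-0.7, 0.2, -2.3]
opening: 0.758
finger_force: 67.8
```

```bash
python3 - <<'E'
from h import *
p,a,o=pose();print(p,a,np.array([ 0.57038108,-0.17421788])-p[:2],o['joint_positions'])
E
```

```text
[ 0.56943428 -0.17351396  0.20959022] 0.07471633887121433 [ 0.0009468  -0.00070392] [-0.07348388  0.63704364  0.40944538  1.86199903 -0.36926066  0.71808525
  0.62058322]
```

>>> jog_arm(commands=[[[0, 0, 0.2, 0, 255], [0, 0, 0.18, 0, 255], [0, 0, 0, 0, 255], [0, 0, 0, 0, 60], [0, 0, 0, 0, 0], [0, 0, 0, 0, 0], [0, 0, -0.5, 0, 0], [0, 0, -1, 0, 0]]])

```text
t: 6.48
position: [0.5688, -0.1738, 0.2761]
eef_rot: [0.68, 0.733, -0.001, -0.002]
ft_force: [1.5, 1.2, -1.0]
opening: 0.997
finger_force: 0.0
```

```bash
python3 - <<'E'
from h import *
p,a,o=pose();print(p,a)
# drawer from top view: corners hand-read from crop (3.4x, offset 250,160)
s=snap('top')
c=np.array([(131,135),(270,182),(236,280),(93,230)])/3.4+[250,160]
w=ray(s,c,.02);print(w[:,:2],w.mean(0));e=(w[1]-w[0]+w[2]-w[3])/2;f=(w[1]-w[2]+w[0]-w[3])/2
print(np.linalg.norm(e),np.linalg.norm(f),np.arctan2(e[1],e[0]),np.arctan2(f[1],f[0]))
E
```

```text
[ 0.56879637 -0.17375618  0.2760876 ] 0.0744194696330187
[[0.60277085 0.26316678]
 [0.54813841 0.11585618]
 [0.44549502 0.15410708]
 [0.50173555 0.30386103]] [0.52453496 0.20924777 0.02      ]
0.15854034709844667 0.10922149819238156 -1.9280130539611342 -0.3697681760392176
```

```bash
python3 - <<'E'
from h import *
p,a,o=pose();print(p,a)
for r in rows(p,a,[.42,.200,.30],.0743-np.pi/2,12):print(r)
E
```

```text
[ 0.5711105  -0.1755333   0.28500274] 0.07334540605080693
[0.54, -0.17, -0.02, 0.87]
[0.51, -0.24, -0.02, 0.87]
[0.47, -0.3, -0.02, 0.87]
[0.43, -0.36, -0.02, 0.87]
[0.38, -0.42, -0.02, 0.87]
[0.32, -0.46, -0.02, 0.87]
[0.26, -0.5, -0.02, 0.87]
[0.19, -0.53, -0.02, 0.87]
[0.12, -0.55, -0.02, 0.87]
[0.05, -0.56, -0.02, 0.87]
[-0.03, -0.56, -0.02, 0.87]
[-0.1, -0.55, -0.02, 0.87]
```

>>> jog_arm(commands=[[[0.54, -0.17, -0.02, 0.87, 0], [0.51, -0.24, -0.02, 0.87, 0], [0.47, -0.3, -0.02, 0.87, 0], [0.43, -0.36, -0.02, 0.87, 0], [0.38, -0.42, -0.02, 0.87, 0], [0.32, -0.46, -0.02, 0.87, 0], [0.26, -0.5, -0.02, 0.87, 0], [0.19, -0.53, -0.02, 0.87, 0]]])

```text
t: 7.52
position: [0.4681, 0.0773, 0.2868]
eef_rot: [0.956, 0.294, 0.001, -0.0]
ft_force: [0.0, 0.5, 0.6]
opening: 1.002
finger_force: 0.0
```

>>> jog_arm(commands=[[[0.12, -0.55, -0.02, 0.87, 0], [0.05, -0.56, -0.02, 0.87, 0], [-0.03, -0.56, -0.02, 0.87, 0], [-0.1, -0.55, -0.02, 0.87, 0], [0, 0, 0, 0, 0], [0, 0, 0, 0, 0], [0, 0, 0, 0, 0], [0, 0, 0, 0, 0]]])

```text
t: 8.52
position: [0.4179, 0.2001, 0.2914]
eef_rot: [0.999, 0.039, 0.0, -0.0]
ft_force: [0.0, -0.4, 0.7]
opening: 1.004
finger_force: 0.0
```

```bash
python3 - <<'E'
from h import *
s=snap('wrist','w3.png');p,a,o=pose();print(p,a,o['t'],o['joint_positions'])
E
```

```text
[0.41784733 0.20024127 0.29141328] -1.4927678960654966 8.575 [-1.29530334  0.45994101  0.99823381  2.14343399 -0.5400936   0.81235972
 -1.44984416]
```

View pics/w3.png

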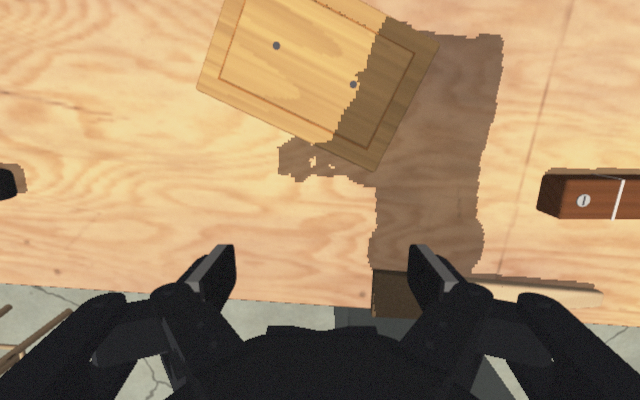

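The wrist view shows the front's near edge running from (197,88) to (373,172), and a brush handle at (395,293) near the bench edge. I'll check the landing clearance.

```bash
python3 - <<'E'
from h import *
s=snap('wrist')
print('brush',ray(s,[(373,270),(410,270),(373,315),(470,276)],.02))
w=ray(s,[(197,88),(373,172),(440,45),(225,0)],.02);print(w)
m=np.array([.5601,-.0361]);t=.0743;M=np.array([[np.cos(t),np.sin(t)],[-np.sin(t),np.cos(t)]])
print((w[:,:2]-m)@M.T)
print((pose()[0][:2]-m)@M.T)
E
```

```text
brush [[0.35732906 0.14715365 0.02      ]
 [0.36003288 0.11303339 0.02      ]
 [0.30937756 0.14115284 0.02      ]
 [0.35831862 0.05644439 0.02      ]]
[[0.5033717  0.30436224 0.02      ]
 [0.44817383 0.15852226 0.02      ]
 [0.54820896 0.12009867 0.02      ]
 [0.5654504  0.28191046 0.02      ]]
[[-3.12987098e-02  3.43733952e-01]
 [-9.71702389e-02  2.02393762e-01]
 [-2.63351480e-04  1.56650418e-01]
 [ 2.89420853e-02  3.16735913e-01]]
[-0.12438581  0.24637728]
```

>>> jog_arm(commands=[[[-0.1, -0.06, 0.4, 0, 0], [0, 0, 0.6, 0, 0], [0, 0, 0.6, 0, 0], [0, 0, 0.4, 0, 0], [0, 0, 0.05, 0, 0], [0, 0, 0, 0, 0]]])

```text
t: 9.38
position: [0.4116, 0.2039, 0.1688]
eef_rot: [0.999, 0.039, 0.0, -0.0]
ft_force: [-0.1, -0.5, -0.3]
opening: 0.998
finger_force: 0.0
```

```bash
cat >> h.py <<'E'
mid=np.array([.5601,-.0361]);T=.0743;M=np.array([[np.cos(T),np.sin(T)],[-np.sin(T),np.cos(T)]])
def tm(w): return (np.atleast_2d(w)[:,:2]-mid)@M.T
E
python3 - <<'E'
from h import *
p,a,o=pose();print(p,tm(p),a,o['ft_force'])
E
```

```text
[0.4116222  0.20391557 0.16878673] [[-0.1302514   0.25037512]] -1.4920568831450172 [-0.09683555 -0.47456921 -0.25331694]
```

>>> jog_arm(commands=[[[0.15, 0, 0, 0, 0], [0.15, 0, 0, 0, 0], [0.12, 0, 0, 0.03, 0], [0.12, 0, 0, 0, 0], [0.12, 0, 0, 0, 0], [0.12, 0, 0, 0, 0], [0.1, 0, 0, 0, 0], [0.05, 0, 0, 0, 0]]])

```text
t: 10.38
position: [0.4673, 0.2083, 0.1683]
eef_rot: [0.999, 0.037, 0.0, 0.0]
ft_force: [-2.2, -1.1, 0.5]
opening: 1.0
finger_force: 0.8
```

```bash
python3 - <<'E'
from h import *
s=snap('wrist','w4.png');p,a,o=pose();print(p,tm(p),a-T+np.pi/2,o['ft_force'])
E
```

```text
[0.46751106 0.20835858 0.16833533] [[-0.07418692  0.25065715]] 0.00026846172875716334 [-0.06268046 -0.64078778 -0.03158869]
```

View pics/w4.png

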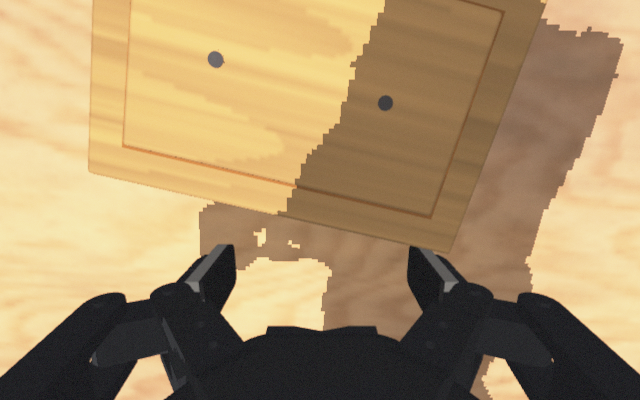

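The front has turned most of the way. Its near edge now runs from (90,172) to (450,251), and the two knob holes are at (216,59) and (385,103).

```bash
python3 - <<'E'
from h import *
s=snap('wrist')
w=tm(ray(s,[(90,172),(450,251)],.02));d=w[0]-w[1];print(w,np.linalg.norm(d),np.arctan2(-d[0],d[1]))
w=tm(ray(s,[(216,59),(385,103)],.024));d=w[0]-w[1];print(w,w.mean(0),np.linalg.norm(d),np.arctan2(-d[0],d[1]))
print(tm(pose()[0]))
E
```

```text
[[-0.02717382  0.34522593]
 [-0.06234536  0.19304434]] 0.15619306399086544 -0.22712768207007536
[[ 0.01453462  0.28792951]
 [-0.00050375  0.22620229]] [0.00701544 0.2570659 ] 0.06353268234798218 -0.23897081402039397
[[-0.07436265  0.250708  ]]
```

>>> jog_arm(commands=[[[0.1, 0, 0, 0, 0], [0.12, 0, 0, 0, 0], [0.12, 0, 0, 0, 0], [0.12, 0, 0, 0, 0], [0.1, 0, 0, 0, 0], [0.06, 0, 0, 0, 0], [0, 0, 0, 0, 0]]])

```text
t: 11.35
position: [0.5044, 0.2112, 0.1684]
eef_rot: [0.999, 0.037, 0.0, -0.0]
ft_force: [-0.1, 0.3, -0.4]
opening: 1.005
finger_force: 0.0
```

```bash
cat >> h.py <<'E'
def dots(s,x0=60,x1=600,y0=0,y1=240):
    im=s['img'];h=cv2.cvtColor(im,cv2.COLOR_BGR2HSV); out=[]
    m=((h[...,1]<70)|((h[...,0]>100)&(h[...,0]<160))).astype(np.uint8)
    m[:y0]=0;m[y1:]=0;m[:,:x0]=0;m[:,x1:]=0
    n,l,st,c=cv2.connectedComponentsWithStats(m)
    for i in range(1,n):
        if 12<st[i,4]<400 and max(st[i,2:4])<1.7*min(st[i,2:4])+2: out.append((c[i].round(1),int(st[i,4])))
    return out
def rep(s,pts):
    w=tm(ray(s,pts,.024));w=w[np.argsort(-w[:,1])];d=w[0]-w[1]
    print('front c',w.mean(0).round(4),'sep',np.linalg.norm(d).round(4),'yaw',np.arctan2(-d[0],d[1]).round(4))
E
python3 - <<'E'
from h import *
s=snap('wrist','w5.png');p,a,o=pose();print(p,tm(p),a-T+np.pi/2,o['ft_force']);D=dots(s);print(D)
if len(D)==2:rep(s,[d[0] for d in D])
E
```

```text
[0.5042384  0.21128255 0.1683892 ] [[-0.03734386  0.25084672]] 0.0005135043570407838 [-0.41653032  0.5410669   0.04761546]
[(array([185.6, 116.2]), 159), (array([354.3, 120.3]), 159)]
front c [0.0311 0.2696] sep 0.0639 yaw -0.0231
```

>>> jog_arm(commands=[[[-0.1, 0, -0.4, 0, 0], [0, -0.15, -0.6, 0, 0], [0.6, -0.15, 0, 0, 0], [0.7, 0, 0, 0, 0], [0.7, 0, 0, 0, 0], [0.6, 0, 0, 0, 0], [0, 0, 0, 0, 0], [0, 0, 0, 0, 0]]])

```text
t: 12.4
position: [0.6516, 0.2402, 0.228]
eef_rot: [0.999, 0.037, -0.0, -0.0]
ft_force: [-0.7, -0.4, 0.1]
opening: 1.0
finger_force: 0.0
```

```bash
python3 - <<'E'
from h import *
p,a,o=pose();print(p,tm(p),a-T+np.pi/2)
E
```

```text
[0.65157819 0.24021869 0.22797324] [[0.1117374  0.26876576]] 0.0002682267547795547
```

>>> jog_arm(commands=[[[0, 0, 0.5, 0, 0], [0, 0, 0.5, 0, 0], [-0.1, 0, 0, 0, 0], [-0.15, 0, 0, 0, 0], [-0.15, 0, 0, 0, 0], [-0.15, 0, 0, 0, 0], [-0.12, 0, 0, 0, 0], [-0.07, 0, 0, 0, 0]]])

```text
t: 13.4
position: [0.6079, 0.2371, 0.1689]
eef_rot: [0.999, 0.037, 0.001, -0.0]
ft_force: [3.5, 0.8, 3.0]
opening: 1.002
finger_force: 1.7
```

```bash
python3 - <<'E'
from h import *
p,a,o=pose();print(p,tm(p),a-T+np.pi/2)
E
```

```text
[0.6078802  0.23706099 0.16891194] [[0.06792557 0.26886054]] 0.0004706332237267574
```

>>> jog_arm(commands=[[[0, 0, 0, 0, 0], [0.15, 0, -0.2, 0, 0], [0, 0, -1, 0, 0], [-0.7, 0, -0.8, 0, 0], [-1, 0, 0, 0, 0], [-0.8, 0, 0, 0, 0], [0, 0, 0, 0, 0], [0, 0, 0, 0, 0]]])

```text
t: 14.4
position: [0.4689, 0.2268, 0.288]
eef_rot: [0.999, 0.037, 0.0, -0.0]
ft_force: [0.3, -0.1, 0.2]
opening: 1.001
finger_force: 0.0
```

```bash
python3 - <<'E'
from h import *
s=snap('wrist','w6.png');p,a,o=pose();print(p,tm(p),a-T+np.pi/2);D=dots(s);print(D)
if len(D)==2:rep(s,[d[0] for d in D])
E
```

```text
[0.46933133 0.22668595 0.28791008] [[-0.07101121  0.26879884]] 0.0003252486252429687
[(array([279.5, 114.5]), 32), (array([361.7, 114.8]), 32)]
front c [0.0018 0.2692] sep 0.0639 yaw -0.003
```

```bash
python3 - <<'E'
from h import *
p,a,o=pose()
g=mid+M.T@np.array([.001,.378])
print(g)
for r in rows(p,a,[*g,.228],T,12):print(r)
E
```

```text
[0.53303767 0.34093134]
[0.1, -0.15, 0.08, -0.87]
[0.12, -0.14, 0.08, -0.87]
[0.14, -0.12, 0.08, -0.87]
[0.15, -0.1, 0.08, -0.87]
[0.16, -0.08, 0.08, -0.87]
[0.17, -0.06, 0.08, -0.87]
[0.18, -0.04, 0.08, -0.87]
[0.18, -0.01, 0.08, -0.87]
[0.18, 0.01, 0.08, -0.87]
[0.18, 0.03, 0.08, -0.87]
[0.17, 0.06, 0.08, -0.87]
[0.16, 0.08, 0.08, -0.87]
```

>>> jog_arm(commands=[[[0.1, -0.15, 0.08, -0.87, 0], [0.12, -0.14, 0.08, -0.87, 0], [0.14, -0.12, 0.08, -0.87, 0], [0.15, -0.1, 0.08, -0.87, 0], [0.16, -0.08, 0.08, -0.87, 0], [0.17, -0.06, 0.08, -0.87, 0], [0.18, -0.04, 0.08, -0.87, 0], [0.18, -0.01, 0.08, -0.87, 0]]])

```text
t: 15.45
position: [0.5126, 0.3025, 0.2486]
eef_rot: [0.847, 0.532, 0.0, 0.0]
ft_force: [0.6, 0.5, 0.6]
opening: 1.001
finger_force: 0.0
```

>>> jog_arm(commands=[[[0.18, 0.01, 0.08, -0.87, 0], [0.18, 0.03, 0.08, -0.87, 0], [0.17, 0.06, 0.08, -0.87, 0], [0.16, 0.08, 0.08, -0.87, 0], [0, 0, 0, 0, 0], [0, 0, 0, 0, 0], [0, 0, 0, 0, 0], [0, 0, 0, 0, 0]]])

```text
t: 16.45
position: [0.5321, 0.3401, 0.2299]
eef_rot: [0.682, 0.731, 0.0, 0.0]
ft_force: [0.4, 0.2, -0.0]
opening: 1.0
finger_force: 0.0
```

```bash
python3 - <<'E'
from h import *
p,a,o=pose();print(p,tm(p),a-T)
E
```

```text
[0.53212729 0.34010874 0.22994062] [[3.10650612e-05 3.77247246e-01]] -0.005389507032544885
```

>>> jog_arm(commands=[[[0, 0.02, 0.5, -0.03, 0], [0, 0, 0.5, 0, 0], [-0.1, 0, 0, 0, 0], [-0.1, 0, 0, 0, 0], [-0.15, 0, 0, 0, 0], [-0.2, 0, 0, 0, 0], [-0.2, 0, 0, 0, 0], [-0.2, 0, 0, 0, 0]]])

```text
t: 17.45
position: [0.5378, 0.2828, 0.1702]
eef_rot: [0.68, 0.733, 0.0, -0.0]
ft_force: [0.5, 3.2, 2.8]
opening: 0.994
finger_force: 1.7
```

>>> jog_arm(commands=[[[-0.2, 0, 0, 0, 0], [-0.2, 0, 0, 0, 0], [-0.2, 0, 0, 0, 0], [-0.2, 0, 0, 0, 0], [-0.2, 0, 0, 0, 0], [-0.2, 0, 0, 0, 0], [-0.2, 0, 0, 0, 0], [-0.1, 0, 0, 0, 0]]])

```text
t: 18.45
position: [0.5443, 0.1926, 0.1697]
eef_rot: [0.681, 0.733, -0.0, 0.0]
ft_force: [0.1, 3.2, 2.5]
opening: 0.999
finger_force: 1.8
```

```bash
python3 - <<'E'
from h import *
p,a,o=pose();print(p,tm(p),a-T,o['ft_force'])
s=snap('top')
im=s['img'];g=cv2.resize(im[160:280,260:460],None,fx=4,fy=4,interpolation=cv2.INTER_CUBIC);cv2.imwrite('pics/t2.png',g)
E
```

```text
[0.54431253 0.19256701 0.16972709] [[0.00123041 0.22920805]] -0.0008827361375139953 [0.0802008  3.161447   2.46998613]
```

View pics/t2.png

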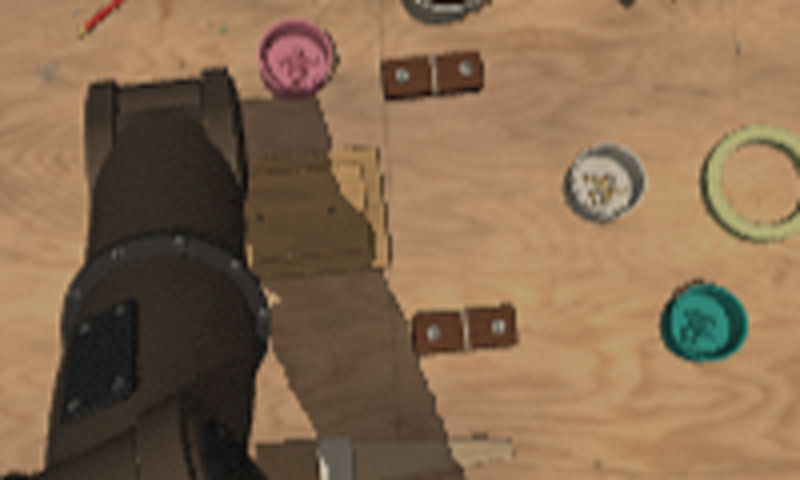

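The top crop shows the front square and centred between the cleat lines, with knob holes at (262,217) and (330,211). The tin stands upright at (605,183). I continue the push.

>>> jog_arm(commands=[[[-0.15, 0, 0, 0, 0], [-0.2, 0, 0, 0, 0], [-0.2, 0, 0, 0, 0], [-0.2, 0, 0, 0, 0], [-0.2, 0, 0, 0, 0], [-0.2, 0, 0, 0, 0], [-0.2, 0, 0, 0, 0], [-0.2, 0, 0, 0, 0]]])

```text
t: 19.5
position: [0.5512, 0.1001, 0.1697]
eef_rot: [0.68, 0.733, -0.0, -0.0]
ft_force: [-0.1, 1.7, -0.4]
opening: 1.002
finger_force: 0.6
```

>>> jog_arm(commands=[[[-0.2, 0, 0, 0, 0], [-0.2, 0, 0, 0, 0], [-0.15, 0, 0, 0, 0], [-0.1, 0, 0, 0, 0], [-0.05, 0, 0, 0, 0], [0, 0, 0, 0, 0], [0, 0, 0, 0, 0]]])

```text
t: 20.38
position: [0.5543, 0.0593, 0.1698]
eef_rot: [0.68, 0.733, 0.0, 0.0]
ft_force: [0.5, 0.5, -0.1]
opening: 0.997
finger_force: 0.0
```

```bash
python3 - <<'E'
from h import *
p,a,o=pose();print(p,tm(p),a-T,o['ft_force'])
E
```

```text
[0.55432366 0.05926819 0.1697756 ] [[0.00131894 0.09553386]] 0.00040241953214609216 [ 0.53134064  0.48251732 -0.06822848]
```

>>> jog_arm(commands=[[[0.2, 0, -0.1, 0, 0], [0, 0, -0.8, 0, 0], [-0.2, 0, -1, 0, 0], [-0.8, 0, -0.8, 0, 0], [-1, 0, 0, 0, 0], [-0.9, 0, 0, 0, 0], [0, 0, 0, 0, 0], [0, 0, 0, 0, 0]]])

```text
t: 21.38
position: [0.5661, -0.0974, 0.328]
eef_rot: [0.68, 0.733, 0.0, -0.0]
ft_force: [0.7, 1.0, -0.4]
opening: 1.001
finger_force: 0.0
```

```bash
python3 - <<'E'
from h import *
s=snap('wrist','w7.png');p,a,o=pose();print(p,tm(p),a-T);D=dots(s,230,430);print(D)
if len(D)==2:rep(s,[d[0] for d in D])
E
```

```text
[ 0.56622621 -0.09669994  0.32790579] [[ 0.00161087 -0.06088751]] 0.0021685193309996936
[(array([320.2,  87. ]), 23), (array([320.2, 159. ]), 19)]
front c [0.0011 0.0037] sep 0.0638 yaw -0.0004
```

View pics/w7.png

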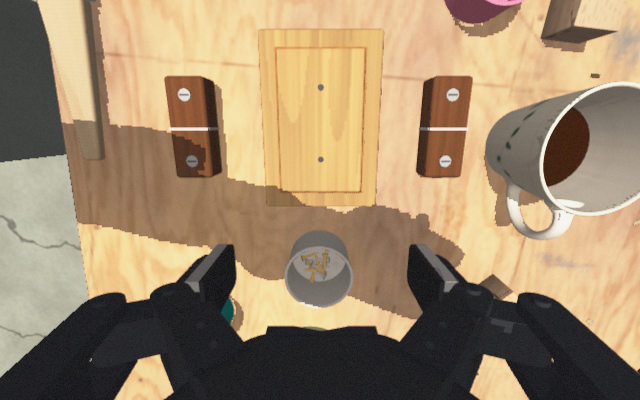

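The front sits between the cleats with knob holes at (320,87) and (320,159). The white lines are at row 129 and the tin is at about (319,270). I'll cross-check against the lines and measure the tin in this view.

```bash
python3 - <<'E'
from h import *
s=snap('wrist');im=s['img'];h=cv2.cvtColor(im,cv2.COLOR_BGR2HSV)
for x0,x1 in [(168,216),(420,468)]:
    m=((h[...,1]<70)&(h[...,2]>150))[123:135,x0:x1];ys,xs=np.nonzero(m);print('line',len(xs),tm(ray(s,(xs.mean()+x0,ys.mean()+123),.03)))
print('tin rim',tm(ray(s,(319,273),.048)),'floor',tm(ray(s,(319,258),.002)))
E
```

```text
line 129 [[-0.11771947 -0.00020826]]
line 155 [[ 1.16284183e-01 -4.12376761e-05]]
tin rim [[ 1.10856002e-04 -1.33814313e-01]] floor [[-0.00018243 -0.14065827]]
```

Front is 3.7 mm off along the cleats; one small nudge adds margin.

>>> jog_arm(commands=[[[0.6, 0, 0, 0, 0], [1, 0, 0, 0, 0], [0.9, 0, 0, 0, 0], [0.45, 0, 0.6, 0, 0], [0, 0, 1, 0, 0], [0, 0, 0.8, 0, 0], [0, 0, 0.2, 0, 0], [0, 0, 0, 0, 0]]])

```text
t: 22.48
position: [0.553, 0.0786, 0.1722]
eef_rot: [0.68, 0.733, -0.0, -0.0]
ft_force: [0.0, 0.3, 1.3]
opening: 0.998
finger_force: 0.0
```

```bash
python3 - <<'E'
from h import *
p,a,o=pose();print(p,tm(p),a-T,o['ft_force'])
E
```

```text
[0.55295397 0.07858863 0.17219062] [[0.00138721 0.11490267]] 0.00109635801195411 [0.03340087 0.32389742 1.31398379]
```

Travel is 0.1149 → 0.092, so −0.38 units; then retreat and look.

>>> jog_arm(commands=[[[-0.1, 0, 0, 0, 0], [-0.1, 0, 0, 0, 0], [-0.1, 0, 0, 0, 0], [-0.05, 0, 0, 0, 0], [-0.03, 0, 0, 0, 0], [0, 0, 0, 0, 0], [0, 0, 0, 0, 0]]])

```text
t: 23.35
position: [0.5547, 0.0555, 0.172]
eef_rot: [0.68, 0.733, 0.0, 0.0]
ft_force: [0.8, 2.5, 2.1]
opening: 0.999
finger_force: 1.6
```

>>> jog_arm(commands=[[[0.25, 0, -0.1, 0, 0], [0, 0, -0.8, 0, 0], [-0.2, 0, -1, 0, 0], [-0.8, 0, -0.8, 0, 0], [-1, 0, 0, 0, 0], [-0.9, 0, 0, 0, 0], [0, 0, 0, 0, 0], [0, 0, 0, 0, 0]]])

```text
t: 24.35
position: [0.566, -0.0987, 0.3299]
eef_rot: [0.68, 0.733, -0.0, -0.001]
ft_force: [-0.5, 0.8, 0.5]
opening: 0.998
finger_force: 0.0
```

```bash
python3 - <<'E'
from h import *
s=snap('wrist','w8.png');p,a,o=pose();print(p,tm(p),a-T);D=dots(s,230,430);print(D)
if len(D)==2:rep(s,[d[0] for d in D])
E
```

```text
[ 0.56610372 -0.09791462  0.32986172] [[ 0.00139856 -0.06208974]] 0.0017652192928738625
[(array([320.6,  89.5]), 23), (array([320.5, 160.8]), 18)]
front c [0.0009 0.0004] sep 0.0639 yaw -0.0021
```

View pics/w8.png

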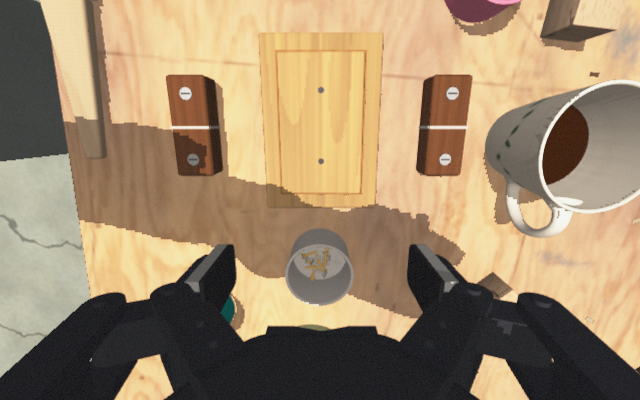

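The front is centred to within 1 mm (knob holes at (321,90) and (321,161)), and the tin stands upright at (319,270). The arm is clear, so I'm handing in.

```bash
python3 -c "
from plant import robot
print(robot.finish_job())"
```

```text
the job is handed in; nothing more can be done
None
```

I handed the job in; the judge gave no verdict, but in my last camera check the drawer front lay within about 1 mm and 0.002 rad of the target, with the tin upright about 25 mm off its right-hand end.

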